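Eject the gauged piston pin and ease it down the rails

ROBOT

A 6-joint arm with a two-finger parallel gripper is mounted at the origin on a cart in front of the work surface, level with it; the furniture and walls round the work are solid. World frame = base frame: x ahead of the robot, y to its left, z up, the work surface at z = 0. Lengths are in m, angles in degrees, forces in N, time in s.
With the tool pointing down it reaches from about 0.425 to 0.95 m from the base axis. Payload 14.7 kg.
Tool frame: the origin (TCP) lies at the very end of the fingers, on their centre line; the grasp point (between the pads) lies 19 mm behind it; x points along the fingers, y is the direction in which the jaws open and shut, and the axes are right-handed (so a half turn about x gives the same grasp; the last joint's range is limited). The gripper opens to 85 mm and grips with 20 to 120 N. Pads are 22 mm wide; open, the fingers measure 114 mm over their backs; the gripper's body (76 mm by 85 mm) begins 54 mm behind the grasp point. The pads swing forward as they close: fully open they stand 13 mm farther back than shut.
Start: joints at [61.673, 27.513, 91.461, -0, 61.026, -2.67], TCP at [0.281, 0.586, 0.194] pointing down, gripper open.
Joint ranges: [-157.49, 157.49], [-46.99, 117.5], [13.45, 153.17], [-89.5, 269.5], [5.16, 153.95], [-167.48, 167.48]. Speed limits (degrees/s): [108.29, 108.29, 136.94, 172.46, 172.46, 172.46].

INTERFACE

Orientations are given as a 3x3 rotation matrix whose columns are the frame's x, y, z axes.
In Python, from bench import observe, read_camera, camera_params, close_job gives the robot as it stands. The module is installed in compiled form; this text tells all that it offers.
- The arm moves only by the shell command python3 -m pendant 'ROWS' [OPENING]. ROWS is JSON, a list of rows, each an object with "travel": the shift along the tool's x, y, z in cm, a list of three; "yaw": the turn about the tool's x in degrees. In form: [{"travel": [dx, dy, dz], "yaw": yaw}, ...]. A call has 1 to 8 rows; each row shifts and turns the pose as measured when the row begins, along the tool's axes as they then stand; what a row does not reach is not made up. A row lasts 1/12 s, in which the tool goes at most 41.7 mm and 7.16 degrees, less where a joint would pass 70% of its speed; a pose out of reach is approached as far as the arm can. A call is refused whole if a number of a shift passes 4.17 or a number of a turn 7.16, either way. A call with a gripper value outside its range is refused whole. OPENING is the opening, from 0 (shut) to 1 (fully open), set as the call begins (- or left out, the last holds). The fingers move at their own pace and stop on an object; the grip force is fixed at half the most. Time passes only in rows, so rows that do not move let the fingers close. It gives the time, the measured TCP pose, the force and the opening at its end, in the units of the state.
- observe(): the state, without advancing time (a new reading comes with each control period).
- read_camera(name): name is "side" or "top" or "wrist"; returns the picture (384x512x3 uint8, blue, green, red); there is no depth.
- camera_params(name): a dict with "mtx" (3x3 intrinsics, pixels), "k1" (the pictures are not rectified: a ray, as slopes to the right and down, at radius r is drawn at 1 + k1 r^2 times it, then the intrinsics apply), "extrinsics" (4x4, takes a point from camera to world coordinates); the wrist camera has in their place "mount" (4x4, takes a point from camera to tool coordinates, whose origin is the TCP and whose axes are the tool frame's). Camera axes: x right, y up, looking along -z (the intrinsics and any distortion apply to the point x, -y, -z); pixel columns grow to the right and rows downward; lengths in m; the calibration is good to about 2 mm. A picture is of the moment at which its call begins: read the wrist's pose just before it. camera_params takes no time and is no camera call.
- close_job(): hands the job in, once; it reports no verdict.
The state is a dict: "t": time; "joints": joint angles; "dq": joint speeds; "effort": joint torques, N m; "position": TCP position; "tcp_rot": TCP orientation; "wrist_force": force on the tool from outside, world axes, zero at the start; "torque": the same for the moment, N m; "gripper_width": finger opening in m.
Only numpy, scipy, OpenCV 4.12 (cv2) and the standard library are available. Lean on these libraries where they do the work, as an engineer would, in place of code of your own. Each camera call takes 0.05 s, during which the arm holds its last target. There are 200 camera calls.

TASK

The piston pin in the saddle of the air-gauging stand has been measured: press the thumb bar down with one finger to eject it, and trap the pin with the other finger, held in its way just below the saddle, as it pops out onto the sloping rails and before it runs away down them. Once it lies still against that finger, ease it slowly down the rails, the finger staying in front of it, until it rests against both horns of the end stop, then take the hand away. Only touch the pin, never pinch or lift it or let it run freely down into the stop, and leave everything else where it is.

Things in the scene. Friction and masses are not known exactly. Their poses are not given: they have to be found in the camera images.
- gauging_stand: fixed air-gauging stand; origin on the worktop under its dark base plate (x -75..90, y -133..93, 12 mm thick). x points to its back, y along the rails from saddle to end stop (robot's left at yaw 0), z up. Saddle with the pin at (0, -75) mm; aluminium gauge head 76 mm high at y -124..-88, x +-28. Pin top 68 mm. Forward of x = -38 mm only bar and low flanges
- rails: two fixed rails on which the pin rolls out. Origin between their tops at the saddle's lip, (0, -64.5, 46) mm in the stand's frame; y runs down the slope (0.105 rad), x across, z square to them. Tops at z = 0, y 0..122, x +-12..20 mm; side guides at x +-32.5..37.5, 4 mm high. A pin on the rails has its axis at z = 13 mm
- rail_stop (a point): centre of the pin when it rests against the end stop: (0, 95, 13) mm in the rails' frame, (0, 31, 49) in the stand's. The stop is a fork: two aluminium horns at rails x +-21..29 mm, faces at y = 108, up to z = 22 mm; the 42 mm gap between them is open, down to 8 mm below the rail tops, for a finger to pass through
- bar_top (a point): centre of the top face of the thumb bar, a dark ribbed steel bar 30 mm (stand x) by 58 mm (stand y), 8 mm thick, at the front of the saddle; at rest at (-54, -71, 57.5) mm in the stand's frame; pressed straight down. Fully down its top is level with a point 5 mm above the rail tops 35 mm down the rails: there a second finger, level with the first, stops the pin
- thumb_bar (a joint): how far the bar is pressed: 0 up, 0.010 m fully down; the spring takes 1.5 N to start, about 6 N fully down with the pin, and returns it. It raises the ejector under the pin by as much; at 0.007 to 0.008 m the pin tips over the lip and rolls off at once, reaching the end stop in under a second
- pin_center (a point): centre of the piston pin lying in the saddle: a smooth ground steel tube 26 mm in diameter, 56 mm long, 0.15 kg, axis along the stand's x; at the start at about (0, -75, 55) mm in the stand's frame
- done_pin_1: a piston pin gauged before (26 mm diameter, 56 mm high), standing upright on the back of the base plate; origin at the centre of its underside; leave it standing
- done_pin_2: another gauged piston pin standing upright on the back of the base plate; leave it standing
- dial: dial indicator, 138 x 57 x 22 mm, lying on its back; leave it
- thin_plug: thin plug gauge 146 mm high standing on its flange; leave it
- magnet: black pot magnet with a knob, 43 mm across and 37 mm high, on the worktop; leave it
- shoulder_stud: bright steel shouldered stud, 22 mm across and 42 mm high, standing on the worktop; leave it
- slip_block: small steel gauge block, 9 x 35 x 18 mm, on the worktop; leave it
- pen: blue marker pen, 122 mm long, lying near the columns; leave it
- black_plug: plug gauge with a black handle, 40 mm across and 147 mm high, standing on the worktop; leave it
Mind the look-alikes: they are no part of the job. Leave any brown or purple look-alike of the part that bears pin_center alone.

How it is judged:
By the outcome, as a careful person would: the job done as asked, in the order asked, and still so for the second after the job is handed in, with the robot touching nothing.
It also fails if it takes over 38 s, if anything falls off the work surface, if the arm or the gripper's body presses on something with over 40 N, if the wrist force passes 120 N, or if a joint passes its speed limit or range.

## Working session

There is one attempt and no reset: what is moved stays moved. The work goes in short steps, Python scripts to look and compute and a shell command to move; the robot and the scene stay as the last step left them, time stands still between calls to the robot, and variables do not carry over. Pictures are saved under pics/ and viewed, about 8 in all and at most 12, crops included, and the job is handed in when it is done.

```bash
mkdir -p pics; ls; python3 - <<'E'
from bench import *
import cv2, numpy as np
np.set_printoptions(precision=4,suppress=True)
s=observe(); print(s)
for n in("side","top","wrist"):
    print(n,camera_params(n))
a=read_camera("top");b=read_camera("side");c=read_camera("wrist")
for n,i in zip(("top","side","wrist"),(a,b,c)): cv2.imwrite(f"pics/{n}0.png",i)
cv2.imwrite("pics/top0b.png",cv2.resize(a,(800,600),interpolation=cv2.INTER_CUBIC))
cv2.imwrite("pics/side0b.png",cv2.resize(b,(800,600),interpolation=cv2.INTER_CUBIC))
E
```

```text
pics
{'t': 0.0, 'joints': array([61.6745, 27.5511, 91.4923,  0.002 , 61.0258, -2.6705]), 'dq': array([-0.0198, -0.0551,  0.0498, -0.0138,  0.0029, -0.0016]), 'effort': array([ -0.0011, -95.0672, -43.0191,  -0.0001,   0.0127,  -0.0001]), 'position': array([0.2812, 0.5855, 0.1932]), 'tcp_rot': array([[-0.0006,  0.433 ,  0.9014],
       [-0.001 ,  0.9014, -0.433 ],
       [-1.    , -0.0012, -0.0001]]), 'wrist_force': array([ 0.605 , -0.0503, -0.7289]), 'torque': array([ 0.0196, -0.0055,  0.0096]), 'gripper_width': 0.08530411174113472}
side {'mtx': array([[403.4857,   0.    , 254.0552],
       [  0.    , 403.4857, 193.5798],
       [  0.    ,   0.    ,   1.    ]]), 'k1': 0.03588967500454605, 'extrinsics': array([[-0.9302,  0.2092, -0.3015,  0.1551],
       [-0.3669, -0.5168,  0.7735,  1.0375],
       [ 0.0059,  0.8301,  0.5575,  0.7795],
       [ 0.    ,  0.    ,  0.    ,  1.    ]])}
top {'mtx': array([[378.7888,   0.    , 258.4265],
       [  0.    , 378.7888, 193.0865],
       [  0.    ,   0.    ,   1.    ]]), 'k1': 0.0429074059789048, 'extrinsics': array([[-0.0275,  0.9977, -0.0621,  0.4851],
       [-0.9996, -0.0277, -0.0022,  0.004 ],
       [-0.0039,  0.062 ,  0.9981,  1.223 ],
       [ 0.    ,  0.    ,  0.    ,  1.    ]])}
wrist {'mtx': array([[283.5892,   0.    , 255.1463],
       [  0.    , 283.5892, 195.8435],
       [  0.    ,   0.    ,   1.    ]]), 'k1': 0.024904945996563, 'mount': array([[ 0.0003,  0.303 , -0.953 , -0.1796],
       [ 1.    ,  0.0006,  0.0005, -0.0003],
       [ 0.0008, -0.953 , -0.303 , -0.078 ],
       [ 0.    ,  0.    ,  0.    ,  1.    ]])}
```

View pics/top0b.png

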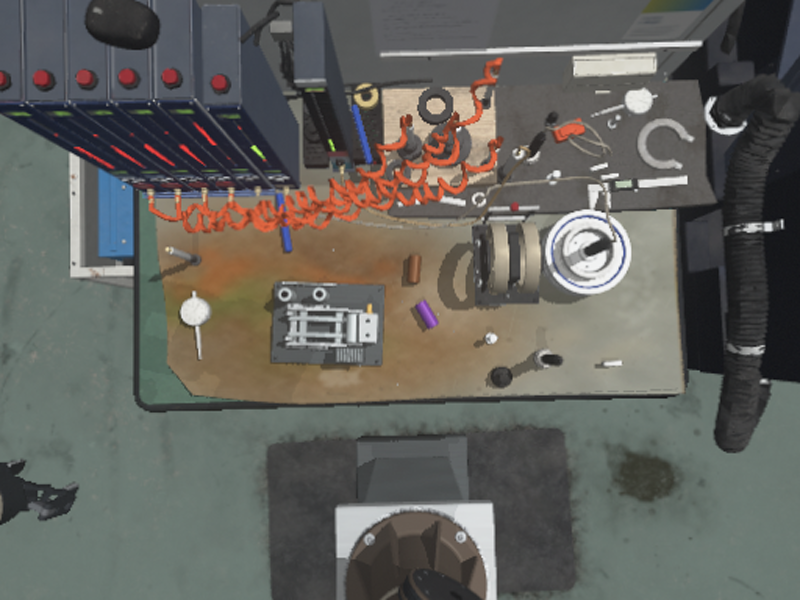

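View pics/side0b.png

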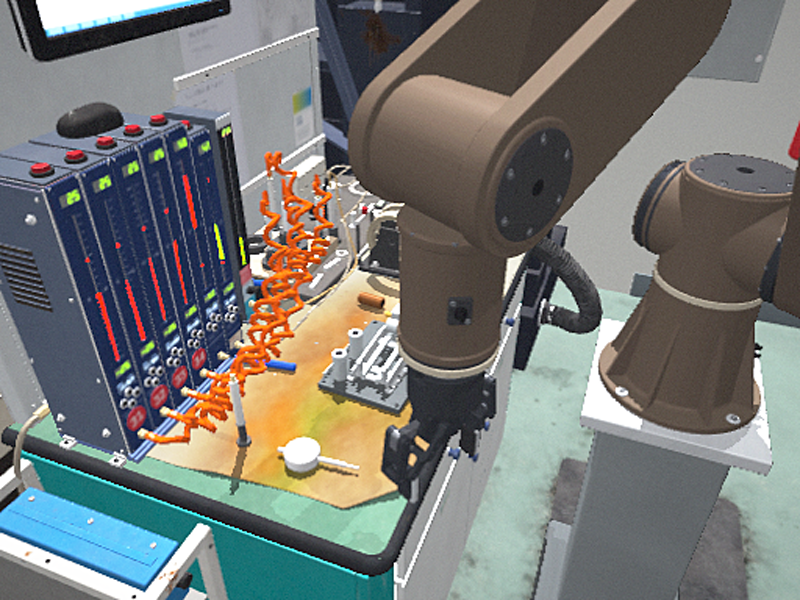

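The top view shows the stand with yaw near 0. Its base plate spans about (272..384, 282..364) in the 800x600 picture, with the gauge head at the right, the thumb bar at (350,354) and the end stop at the left. The side view shows the stand partly hidden behind the wrist.

```bash
cat > h.py <<'E'
import numpy as np, cv2
from bench import *
np.set_printoptions(precision=4,suppress=True)
def cam(n,s=None):
    p=camera_params(n)
    if n!="wrist": return p,np.array(p["extrinsics"])
    T=np.eye(4);T[:3,:3]=s["tcp_rot"];T[:3,3]=s["position"]
    return p,T@np.array(p["mount"])
def ray(n,px,s=None):
    p,E=cam(n,s);K=np.array(p["mtx"]);px=np.atleast_2d(px).astype(float)
    d=np.c_[(px[:,0]-K[0,2])/K[0,0],(px[:,1]-K[1,2])/K[1,1]];u=d.copy()
    for _ in range(20): u=d/(1+p["k1"]*(u**2).sum(1,keepdims=True))
    return E[:3,3],np.c_[u[:,0],-u[:,1],-np.ones(len(u))]@E[:3,:3].T
def plane(n,px,z,s=None):
    o,r=ray(n,px,s);return o+r*((z-o[2])/r[:,2:3])
def proj(n,P,s=None):
    p,E=cam(n,s);K=np.array(p["mtx"]);q=(np.atleast_2d(P)-E[:3,3])@E[:3,:3]
    u=np.c_[q[:,0],-q[:,1]]/-q[:,2:3];u=u*(1+p["k1"]*(u**2).sum(1,keepdims=True))
    return u@K[:2,:2].T+K[:2,2]
def meet(o1,r1,o2,r2):
    A=sum(np.eye(3)-np.outer(r,r)/(r@r) for r in(r1,r2));b=sum((np.eye(3)-np.outer(r,r)/(r@r))@o for o,r in((o1,r1),(o2,r2)))
    return np.linalg.solve(A,b)
E
python3 - <<'E'
from h import *
a=cv2.imread("pics/top0.png")
u0,v0,u1,v1=160,165,260,240
c=cv2.resize(a[v0:v1,u0:u1],None,fx=8,fy=8,interpolation=cv2.INTER_CUBIC);cv2.imwrite("pics/topcrop.png",c)
hsv=cv2.cvtColor(a,cv2.COLOR_BGR2HSV)
m=((hsv[...,1]<60)).astype(np.uint8);k=np.zeros_like(m);k[v0:v1,u0:u1]=1;m*=k
m=cv2.morphologyEx(m,cv2.MORPH_OPEN,np.ones((3,3)))
n,l,st,_=cv2.connectedComponentsWithStats(m);i=1+np.argmax(st[1:,4]);print(st[i])
pts=np.argwhere(l==i)[:,::-1]
W=plane("top",pts,0.012)[:,:2]
r=cv2.minAreaRect((W*1000).astype(np.float32));print(r,cv2.boxPoints(r))
E
```

```text
[ 173  180   73   54 3658]
((522.022216796875, 164.40512084960938), (226.81463623046875, 165.8634796142578), 86.4384765625) [[432.2057  56.3686]
 [597.7489  46.0651]
 [611.8387 272.4417]
 [446.2955 282.7452]]
```

View pics/topcrop.png

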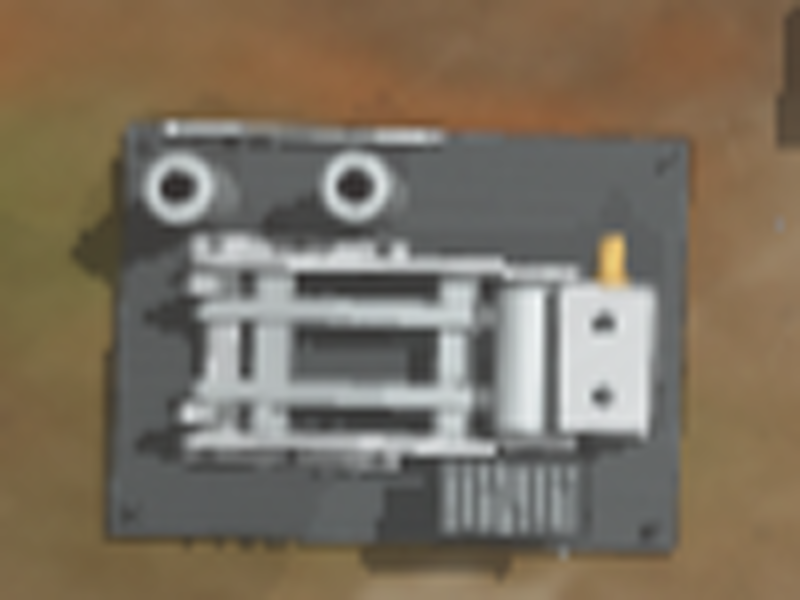

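The top crop shows the pin lying in the saddle at about (520,360), the ribbed bar at (510,497), the head at (607,360) and the fork at the left near x=205. The plate fits 226.8 x 165.9 mm against 226 x 165. That puts the stand origin at about (0.515, 0.184) with yaw -3.6°.

```bash
python3 -m pendant '[{"travel":[0,-2.6,3.1],"yaw":0},{"travel":[0,-2.6,3.1],"yaw":0},{"travel":[0,-2.6,3.1],"yaw":0},{"travel":[0,-2.6,3.1],"yaw":0},{"travel":[0,-2.6,3.1],"yaw":0},{"travel":[0,-2.6,3.1],"yaw":0},{"travel":[0,-2.6,3.1],"yaw":0},{"travel":[0,-2.6,3.1],"yaw":0}]' 0.63
```

```text
t: 0.82
position: [0.4145, 0.2874, 0.1907]
tcp_rot: [[-0.002, 0.424, 0.906], [0.0, 0.906, -0.424], [-1.0, -0.0, -0.002]]
wrist_force: [1.5, 0.9, 0.5]
gripper_width: 0.0538
```

```bash
python3 -m pendant '[{"travel":[0,-2.6,3.1],"yaw":0},{"travel":[0,-2.6,3.1],"yaw":0},{"travel":[0,-2.6,3.1],"yaw":0},{"travel":[0,-2.6,3.1],"yaw":6},{"travel":[0,0,0],"yaw":6.1},{"travel":[0,0,0],"yaw":6.1},{"travel":[0,0,0],"yaw":6.1},{"travel":[0,0,0],"yaw":6.1}]' 0.63
python3 - <<'E'
from h import *
s=observe();a=read_camera("wrist");b=read_camera("side");cv2.imwrite("pics/side1.png",b)
print(s["t"],s["position"],s["tcp_rot"],s["gripper_width"])
cv2.imwrite("pics/w1.png",a);np.save("w1s.npy",s,allow_pickle=True)
c=cv2.resize(a,(800,600),interpolation=cv2.INTER_CUBIC)
y=np.radians(-3.56);R=np.array([[np.cos(y),-np.sin(y),0],[np.sin(y),np.cos(y),0],[0,0,1]]);O=np.array([.5153,.1844,0])
S=lambda p:O+np.array(p)/1000@R.T
for p,col in(((-54,-71,57.5),(0,0,255)),((0,-75,68),(0,255,0)),((0,31,49),(255,0,0)),((-75,-133,12),(0,255,255)),((-75,93,12),(0,255,255)),((28,-88,76),(255,0,255)),((-28,-88,76),(255,0,255))):
    q=proj("wrist",S(p),s)[0];print(p,q)
    if abs(q).max()<2000: cv2.drawMarker(c,tuple((q*1.5625).astype(int)),col,0,12,1)
cv2.imwrite("pics/w1b.png",c)
E
```

```text
t: 1.48
position: [0.4864, 0.1254, 0.1903]
tcp_rot: [[-0.001, 0.839, 0.543], [-0.001, 0.543, -0.839], [-1.0, -0.001, 0.0]]
wrist_force: [-0.3, 0.2, -0.9]
gripper_width: 0.0538
1.4833 [0.4864 0.1254 0.1903] [[-0.0009  0.8394  0.5435]
 [-0.001   0.5435 -0.8394]
 [-1.     -0.0013  0.0004]] 0.05380127790315466
(-54, -71, 57.5) [229.7905 169.937 ]
(0, -75, 68) [266.3169 202.7155]
(0, 31, 49) [324.1708 123.4418]
(-75, -133, 12) [192.7011 190.3042]
(-75, 93, 12) [302.0093  33.5222]
(28, -88, 76) [279.4246 227.7627]
(-28, -88, 76) [238.9574 199.7521]
```

View pics/w1b.png

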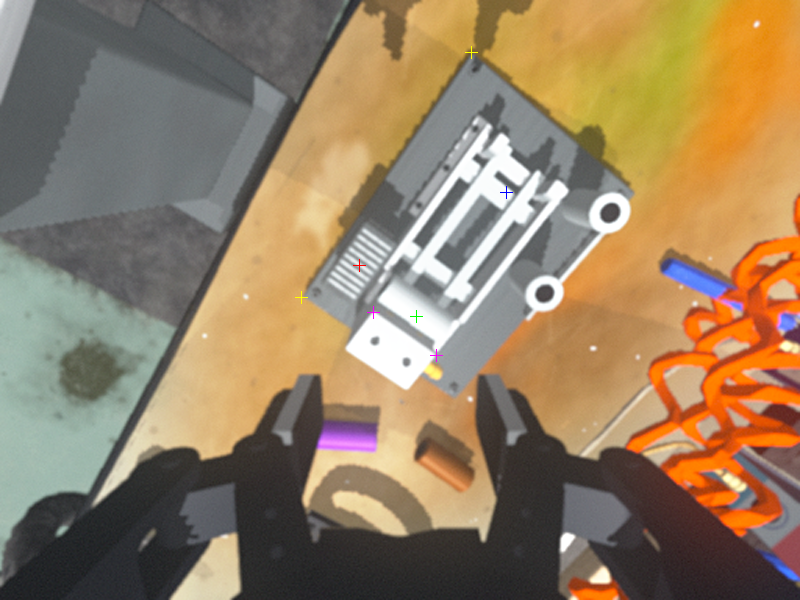

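The markers projected from my stand estimate fall within about 3 mm of the real features: bar centre near (362,261), pin near (418,313). The fingertips are at about (310,378) and (487,378). The tip separation looks wider than expected, so I'll check it close up.

```bash
python3 - <<'E'
from h import *
a=cv2.imread("pics/w1.png")[225:345,140:360]
cv2.imwrite("pics/w1c.png",cv2.resize(a,None,fx=3.6,fy=3.6,interpolation=cv2.INTER_CUBIC))
s=np.load("w1s.npy",allow_pickle=True).item()
T=np.eye(4);T[:3,:3]=s["tcp_rot"];T[:3,3]=s["position"]
for y in (27,41.4):
  for x in(-3.6,-23):
    for z in(-11,11):
      q=proj("wrist",(T@np.array([x/1000,y/1000,z/1000,1]))[:3],s)[0];print(x,y,z,(q-[140,225])*3.6)
E
```

```text
-3.6 27 -11 [564.6389 -49.2988]
-3.6 27 11 [559.6585  58.9509]
-23 27 -11 [581.0321  -7.74  ]
-23 27 11 [574.9559 110.417 ]
-3.6 41.4 -11 [643.0952 -49.307 ]
-3.6 41.4 11 [635.4552  59.0169]
-23 41.4 -11 [668.1158  -7.7065]
-23 41.4 11 [658.795  110.5459]
```

View pics/w1c.png

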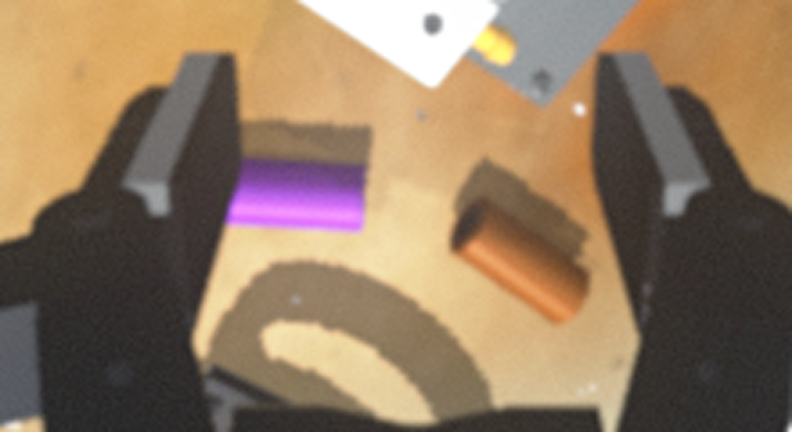

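```bash
python3 - <<'E'
from h import *
s=np.load("w1s.npy",allow_pickle=True).item();b=cv2.imread("pics/side1.png")
T=np.eye(4);T[:3,:3]=s["tcp_rot"];T[:3,3]=s["position"]
q0=proj("side",s["position"])[0];u,v=int(q0[0])-70,int(q0[1])-75
c=cv2.resize(b[v:v+110,u:u+145],None,fx=5.4,fy=5.4,interpolation=cv2.INTER_CUBIC)
for P,col in(((0,0,0),(0,0,255)),((0,.034,0),(0,255,0)),((0,-.034,0),(0,255,0)),((-.043,.034,0),(255,255,0)),((-.043,-.034,0),(255,255,0))):
    q=proj("side",(T@np.array([*P,1]))[:3])[0];cv2.drawMarker(c,tuple(((q-[u,v])*5.4).astype(int)),col,0,14,1)
cv2.imwrite("pics/s1c.png",c)
E
```

```text
(no output)
```

View pics/s1c.png

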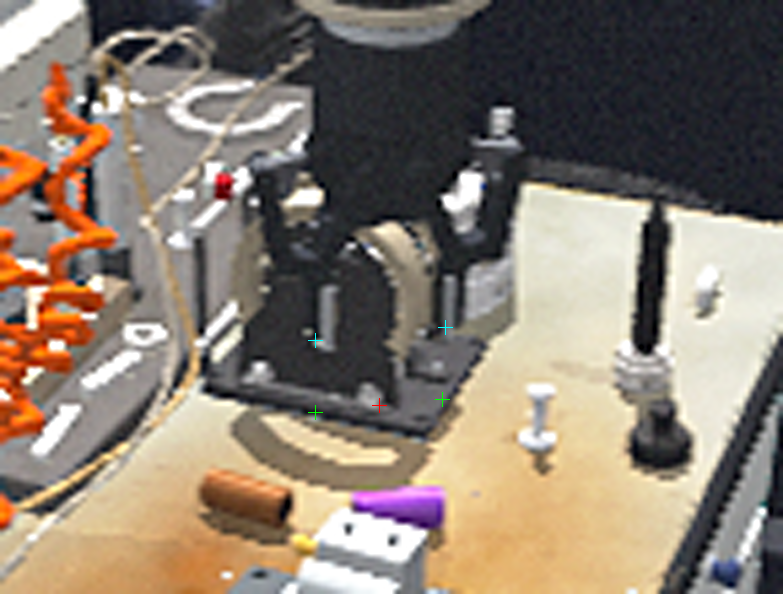

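Both cameras agree that the drawn fingertips end about 43 mm behind the reported TCP, with the tips about 7 mm thick. The side view puts the tips at the cyan markers. So I'll descend with guarded steps and check again from close by.

```bash
python3 -m pendant '[{"travel":[0,0.3,-1.05],"yaw":-3.2},{"travel":[3,0,0],"yaw":0},{"travel":[3,0,0],"yaw":0},{"travel":[3,0,0],"yaw":0},{"travel":[2,0,0],"yaw":0},{"travel":[0,0,0],"yaw":0}]' 0.68
python3 - <<'E'
from h import *
s=observe();a=read_camera("wrist");b=read_camera("side")
print(s["t"],s["position"],s["tcp_rot"],s["gripper_width"],s["wrist_force"])
cv2.imwrite("pics/w2.png",a);cv2.imwrite("pics/side2.png",b);np.save("w2s.npy",s,allow_pickle=True)
c=cv2.resize(a,(800,600),interpolation=cv2.INTER_CUBIC)
cv2.imwrite("pics/w2b.png",c)
E
```

```text
t: 2.08
position: [0.4851, 0.1382, 0.0786]
tcp_rot: [[0.006, 0.786, 0.618], [0.001, 0.618, -0.786], [-1.0, 0.005, 0.003]]
wrist_force: [-1.9, -0.4, -0.7]
gripper_width: 0.0584
2.0833 [0.4851 0.1382 0.0786] [[ 0.0056  0.7858  0.6184]
 [ 0.0005  0.6184 -0.7859]
 [-1.      0.0048  0.0031]] 0.058377793873717235 [-1.8637 -0.4046 -0.6715]
```

View pics/w2b.png

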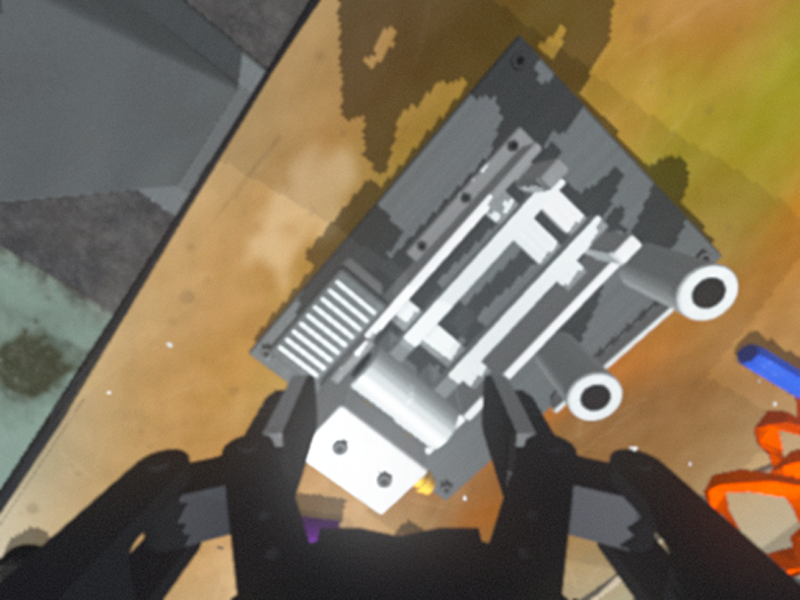

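```bash
python3 - <<'E'
from h import *
s1=np.load("w1s.npy",allow_pickle=True).item();s2=np.load("w2s.npy",allow_pickle=True).item()
y=np.radians(-3.56);R=np.array([[np.cos(y),-np.sin(y),0],[np.sin(y),np.cos(y),0],[0,0,1]]);O=np.array([.5153,.1844,0])
k=.64
for n,p,q in(("bar",(362,261),(331,325)),("hole1",(375,341),(340,446)),("hole2",(406,362),(384,480)),("done1",(609,212),(708,291)),("done2",(544,293),(596,397)),("plateFL",(474,57),(519,38)),("plateFR",(308,293),(250,351))):
    o1,r1=ray("wrist",np.array(p)*k,s1);o2,r2=ray("wrist",np.array(q)*k,s2)
    P=meet(o1,r1[0],o2,r2[0]);print(n,"stand mm",((P-O)@R)*1000)
for n,q,z in(("bar",(331,325),57.5),("hole1",(340,446),76),("hole2",(384,480),76),("plateFL",(519,38),12),("plateFR",(250,351),12),("pin",(408,397),66.5)):
    print(n,"plane stand",((plane("wrist",np.array(q)*k,z/1000,s2)[0]-O)@R)*1000)
# fingertips: near (z=-) tip corners, plane y=g/2
E
```

```text
bar stand mm [-54.2828 -67.6268  55.0069]
hole1 stand mm [ -14.2984 -105.6864   74.3056]
hole2 stand mm [  12.6234 -104.343    77.6906]
done1 stand mm [58.7519 60.378  67.4889]
done2 stand mm [61.5101 -6.9224 68.8677]
plateFL stand mm [-72.962   94.0317   4.0863]
plateFR stand mm [ -73.7243 -122.1595   24.0844]
bar plane stand [-54.8106 -66.7753  57.5   ]
hole1 plane stand [ -15.0585 -104.7207   76.    ]
hole2 plane stand [  13.4901 -105.416    76.    ]
plateFL plane stand [-74.149   91.7261  12.    ]
plateFR plane stand [ -74.7658 -129.1679   12.    ]
pin plane stand [ -4.56   -67.4672  66.5   ]
```

```bash
python3 - <<'E'
from h import *
c=cv2.imread("pics/w2.png")[205:345,140:360]
cv2.imwrite("pics/w2c.png",cv2.resize(c,None,fx=3.6,fy=3.6,interpolation=cv2.INTER_CUBIC))
E
```

```text
(no output)
```

View pics/w2c.png

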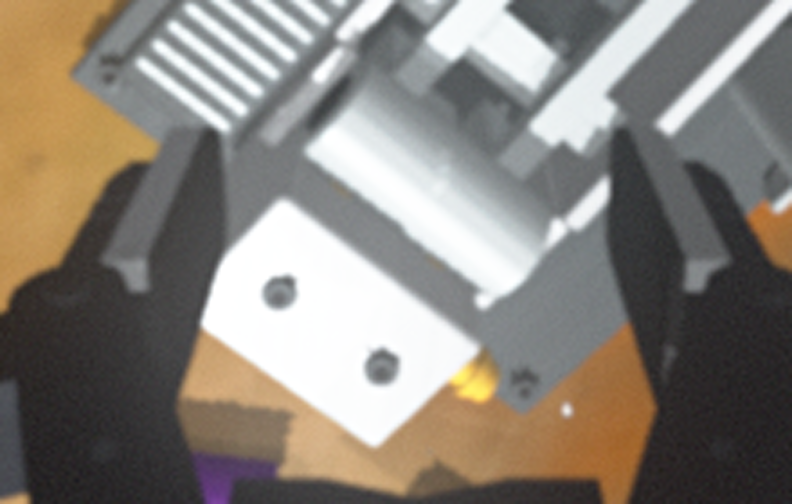

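```bash
python3 -m pendant '[{"travel":[0,-0.22,-0.06],"yaw":2},{"travel":[1.2,0,0],"yaw":0},{"travel":[1.2,0,0],"yaw":0},{"travel":[1.2,0,0],"yaw":0},{"travel":[0.8,0,0],"yaw":0},{"travel":[0.5,0,0],"yaw":0},{"travel":[0,0,0],"yaw":0}]' 0.68
python3 - <<'E'
from h import *
s=observe();a=read_camera("wrist");b=read_camera("side")
print(s["t"],s["position"],s["tcp_rot"],s["gripper_width"],s["wrist_force"])
cv2.imwrite("pics/w3.png",a);cv2.imwrite("pics/side3.png",b);np.save("w3s.npy",s,allow_pickle=True)
y=np.radians(-3.56);R=np.array([[np.cos(y),-np.sin(y),0],[np.sin(y),np.cos(y),0],[0,0,1]]);O=np.array([.5153,.1844,0])
T=np.eye(4);T[:3,:3]=s["tcp_rot"];T[:3,3]=s["position"];g=s["gripper_width"]*500
for n,p in(("C",(-41,g,11)),("F2far",(-41,g+6.6,-11)),("F1",(-41,-g-3.3,0)),("mid",(-41,0,0))):
    P=(T@np.r_[np.array(p)/1000,1])[:3];print(n,((P-O)@R)*1000)
w=cv2.resize(a[60:300,100:400],None,fx=2.6,fy=2.6,interpolation=cv2.INTER_CUBIC);cv2.imwrite("pics/w3c.png",w)
E
```

```text
t: 2.77
position: [0.493, 0.14, 0.0416]
tcp_rot: [[0.023, 0.802, 0.597], [0.005, 0.597, -0.802], [-1.0, 0.022, 0.01]]
wrist_force: [-0.4, -0.7, -0.4]
gripper_width: 0.0582
2.7667 [0.493  0.14   0.0416] [[ 0.0235  0.8016  0.5974]
 [ 0.0045  0.5975 -0.8019]
 [-0.9997  0.0215  0.0104]] 0.058204236449138025 [-0.35   -0.7274 -0.4146]
C [  8.8174 -35.5608  83.3032]
F2far [ -0.3594 -14.5052  83.2165]
F1 [-45.2148 -66.9013  81.864 ]
mid [-20.4929 -45.9671  82.5619]
```

View pics/w3c.png

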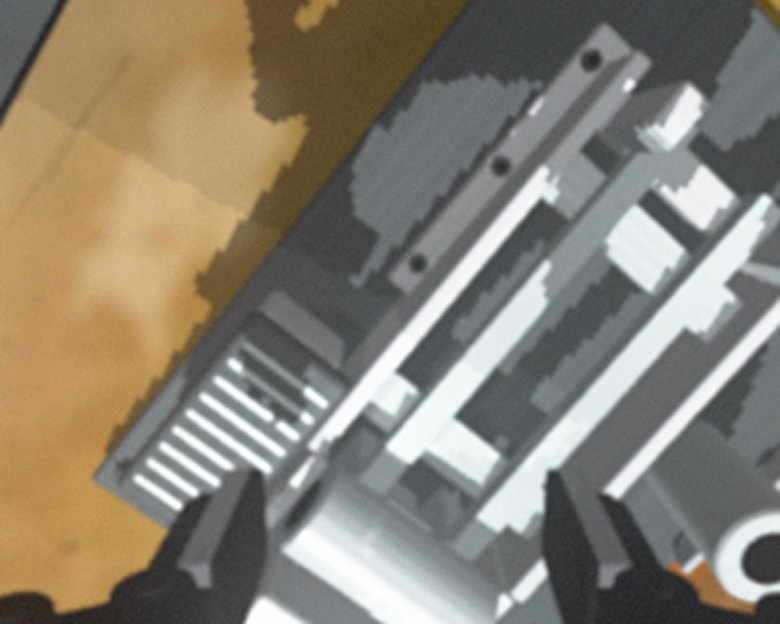

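```bash
python3 -c "
from h import *
s=observe();print(s['t'],s['joints'],s['dq'],s['position'],s['effort'])"
```

```text
2.8667 [ 12.4927  28.6335 118.2466  -0.0727  31.7141 -24.1155] [-0.0854 -0.0257  0.1334  0.0763 -0.1317  0.2817] [0.4932 0.14   0.0421] [  0.0117 -78.2044 -24.8379  -0.0029  -0.2863  -0.0696]
```

```bash
python3 -m pendant '[{"travel":[0,-0.22,-0.08],"yaw":0},{"travel":[0,-0.22,-0.08],"yaw":0},{"travel":[0,-0.22,-0.08],"yaw":0},{"travel":[0,-0.22,-0.08],"yaw":0},{"travel":[0,0,0],"yaw":0}]'
python3 -c "
from h import *
s=observe();print(s['joints'],s['tcp_rot'],s['position'])"
python3 -m pendant '[{"travel":[0.5,0,0],"yaw":0},{"travel":[0.5,0,0],"yaw":0},{"travel":[0,0,0],"yaw":0}]'
python3 -c "
from h import *
s=observe();print(s['joints'],s['tcp_rot'],s['position'])"
```

```text
t: 3.28
position: [0.4842, 0.1373, 0.0438]
tcp_rot: [[0.026, 0.801, 0.598], [0.005, 0.598, -0.802], [-1.0, 0.024, 0.012]]
wrist_force: [-0.7, 0.1, -0.4]
gripper_width: 0.058
[ 12.4054  27.8896 119.5124  -0.0694  31.0643 -24.2383] [[ 0.0263  0.8014  0.5975]
 [ 0.0051  0.5976 -0.8018]
 [-0.9996  0.0241  0.0116]] [0.4842 0.1373 0.0438]
t: 3.53
position: [0.4846, 0.1373, 0.0334]
tcp_rot: [[0.027, 0.801, 0.597], [0.005, 0.598, -0.802], [-1.0, 0.025, 0.012]]
wrist_force: [0.1, -0.1, -0.4]
gripper_width: 0.0579
[ 12.4009  28.9629 119.8594  -0.072   29.5874 -24.2371] [[ 0.0272  0.8014  0.5975]
 [ 0.0054  0.5976 -0.8018]
 [-0.9996  0.025   0.012 ]] [0.4846 0.1373 0.0334]
```

```bash
cat > st.py <<'E'
from h import *
s=observe();y=np.radians(-3.56);R=np.array([[np.cos(y),-np.sin(y),0],[np.sin(y),np.cos(y),0],[0,0,1]]);O=np.array([.5153,.1844,0])
T=np.eye(4);T[:3,:3]=s["tcp_rot"];T[:3,3]=s["position"];g=s["gripper_width"]*500
print("t",s["t"],"F",s["wrist_force"],"g",2*g,"tilt",s["tcp_rot"][:2,0])
for n,p in(("C",(-41,g,11)),("F1",(-41,-g-3.3,0)),("mid",(-41,0,0))):
    P=(T@np.r_[np.array(p)/1000,1])[:3];print(n,((P-O)@R)*1000)
print("tool per stand +x,+y,+z:",(s["tcp_rot"].T@R).T)
E
python3 st.py;  python3 - <<'E'
from h import *
s=observe();a=read_camera("wrist");cv2.imwrite("pics/w4.png",a)
cv2.imwrite("pics/w4c.png",cv2.resize(a[140:340,130:390],None,fx=3,fy=3,interpolation=cv2.INTER_CUBIC))
E
```

```text
t 3.5333 F [ 0.0884 -0.1048 -0.4172] g 57.914232782078095 tilt [0.0272 0.0054]
C [  0.4128 -38.8587  75.2373]
F1 [-53.3874 -70.0187  73.5728]
mid [-28.7823 -49.1751  74.3804]
tool per stand +x,+y,+z: [[ 0.0269  0.7628  0.6461]
 [ 0.007   0.6462 -0.7632]
 [-0.9996  0.025   0.012 ]]
```

View pics/w4c.png

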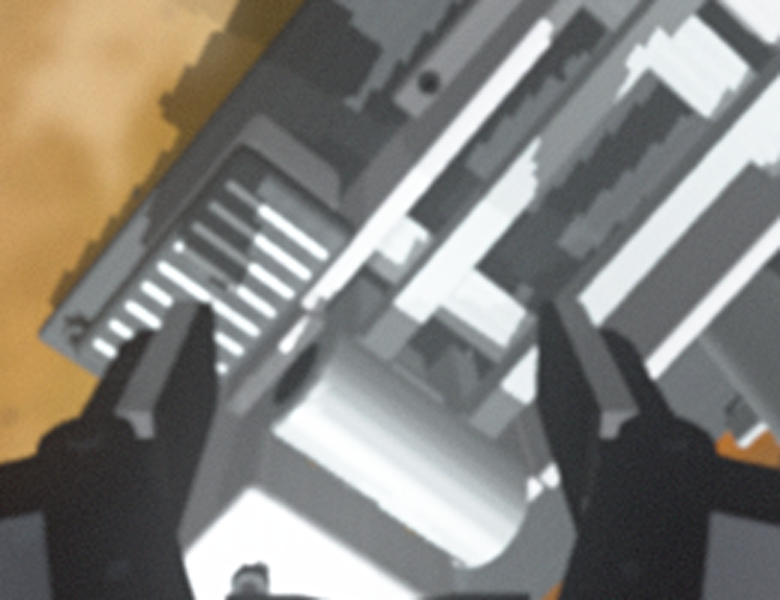

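```bash
python3 - <<'E'
from h import *
s=observe();y=np.radians(-3.56);R=np.array([[np.cos(y),-np.sin(y),0],[np.sin(y),np.cos(y),0],[0,0,1]]);O=np.array([.5153,.1844,0])
S=lambda P:((P-O)@R)*1000
c=lambda x,y:(160+x/8-.5+.06,165+y/8-.5+.06)
for n,p,z in(("bar",(510,497),57.5),("pin",(520,360),66),("headtop c",(607,360),76),("done1",(179,187),68),("done2",(355,186),68),("forkL",(205,282),60),("forkR",(192,412),60)):
    print("top",n,S(plane("top",c(*p),z/1000)))
w=lambda x,y:(130+x/3,140+y/3)
print("w4 pin end",S(plane("wrist",w(298,375),.055,s)))
print("w4 bar",S(plane("wrist",w(222,275),.0575,s)))
for q in ((-28,-75,55),(0,-75,68),(28,-75,68),(-54,-71,57.5),(-69,-42,57.5),(-39,-42,57.5),(-28,-88,76)):
    print(q,(proj("wrist",O+np.array(q)/1000@R.T,s)[0]-[130,140])*3)
E
```

```text
top bar [[-53.5707 -70.8086  57.5   ]]
top pin [[ -1.1805 -73.303   66.    ]]
top headtop c [[  -0.2078 -107.1196   76.    ]]
top done1 [[60.3179 59.1993 68.    ]]
top done2 [[63.0156 -7.8432 68.    ]]
top forkL [[24.6887 49.1998 60.    ]]
top forkR [[-25.2157  51.8089  60.    ]]
w4 pin end [[-29.3148 -74.0107  55.    ]]
w4 bar [[-56.0237 -64.4729  57.5   ]]
(-28, -75, 55) [299.9388 381.6162]
(0, -75, 68) [403.5277 493.0391]
(28, -75, 68) [504.0786 563.2792]
(-54, -71, 57.5) [210.3721 303.6589]
(-69, -42, 57.5) [238.8593 152.1254]
(-39, -42, 57.5) [360.2888 245.0101]
(-28, -88, 76) [250.6654 488.6642]
```

Fixed features agree with the stand frame to 1-2 mm: the gauge head corner was predicted at (251,489) and seen at (252,488), and the pin end was predicted at (300,382) and seen at (298,375). The pin is still in the saddle. Finger 1 is over the bar and finger 2 is below the saddle, so I start the guarded press.

```bash
python3 -m pendant '[{"travel":[0.5,0,0],"yaw":0},{"travel":[0.5,0,0],"yaw":0},{"travel":[0.2,0,0],"yaw":0},{"travel":[0,0,0],"yaw":0}]'; python3 st.py
python3 -m pendant '[{"travel":[0.15,0,0],"yaw":0},{"travel":[0.15,0,0],"yaw":0},{"travel":[0.1,0,0],"yaw":0},{"travel":[0,0,0],"yaw":0}]'; python3 st.py
```

```text
t: 3.92
position: [0.4851, 0.1374, 0.0199]
tcp_rot: [[0.027, 0.801, 0.598], [0.005, 0.598, -0.802], [-1.0, 0.025, 0.012]]
wrist_force: [0.3, -0.1, -1.2]
gripper_width: 0.0583
t 3.9167 F [ 0.2896 -0.1401 -1.1785] g 58.29593804554597 tilt [0.0267 0.0052]
C [  0.99   -38.6083  61.7241]
F1 [-53.1007 -70.018   60.0852]
mid [-28.3506 -49.0497  60.8804]
tool per stand +x,+y,+z: [[ 0.0263  0.7628  0.6461]
 [ 0.0069  0.6462 -0.7631]
 [-0.9996  0.0245  0.0117]]
t: 4.25
position: [0.4851, 0.1374, 0.0153]
tcp_rot: [[0.026, 0.801, 0.598], [0.005, 0.598, -0.802], [-1.0, 0.024, 0.012]]
wrist_force: [-0.1, -0.1, 1.5]
gripper_width: 0.0581
t 4.25 F [-0.1318 -0.0803  1.4921] g 58.145121047844995 tilt [0.0263 0.0052]
C [  1.0324 -38.624   57.0883]
F1 [-52.9435 -69.9371  55.4774]
mid [-28.2509 -49.0172  56.259 ]
tool per stand +x,+y,+z: [[ 0.0259  0.7628  0.6462]
 [ 0.0068  0.6462 -0.7631]
 [-0.9996  0.0241  0.0116]]
```

```bash
python3 -m pendant '[{"travel":[0.15,0,0],"yaw":0},{"travel":[0.15,0,0],"yaw":0},{"travel":[0.15,0,0],"yaw":0},{"travel":[0,0,0],"yaw":0}]'; python3 -m pendant '[{"travel":[0.15,0,0],"yaw":0},{"travel":[0.15,0,0],"yaw":0},{"travel":[0.15,0,0],"yaw":0},{"travel":[0,0,0],"yaw":0},{"travel":[0,0,0],"yaw":0}]'; python3 st.py
```

```text
t: 4.58
position: [0.4851, 0.1374, 0.0108]
tcp_rot: [[0.026, 0.801, 0.598], [0.005, 0.598, -0.802], [-1.0, 0.024, 0.012]]
wrist_force: [-0.8, -0.1, 3.7]
gripper_width: 0.0581
t: 5.0
position: [0.4852, 0.1374, 0.006]
tcp_rot: [[0.026, 0.801, 0.598], [0.005, 0.598, -0.802], [-1.0, 0.024, 0.012]]
wrist_force: [-2.6, -0.5, 9.9]
gripper_width: 0.0582
t 5.0 F [-2.6317 -0.4692  9.868 ] g 58.16111822239992 tilt [0.0264 0.0051]
C [  1.0885 -38.6273  47.8582]
F1 [-52.8981 -69.953   46.2422]
mid [-28.2003 -49.0268  47.026 ]
tool per stand +x,+y,+z: [[ 0.026   0.7627  0.6462]
 [ 0.0067  0.6463 -0.7631]
 [-0.9996  0.0242  0.0117]]
```

```bash
python3 -m pendant '[{"travel":[0,0,0],"yaw":0},{"travel":[0,0,0],"yaw":0},{"travel":[0,0,0],"yaw":0}]'; python3 - <<'E'
from h import *
s=observe();a=read_camera("wrist");b=read_camera("side");s2=observe();a2=read_camera("wrist")
cv2.imwrite("pics/w5.png",a);cv2.imwrite("pics/side5.png",b);print(np.abs(a[140:340,190:330].astype(int)-a2[140:340,190:330]).mean())
w=cv2.resize(a[140:340,130:390],None,fx=2.3,fy=2.3,interpolation=cv2.INTER_CUBIC)
q=proj("side",[.49,.14,.05])[0].astype(int);print(q)
x=cv2.resize(b[q[1]-45:q[1]+55,q[0]-65:q[0]+65],(598,460),interpolation=cv2.INTER_CUBIC)
cv2.imwrite("pics/v5.png",cv2.resize(np.hstack([w,x]),(800,308)) if False else np.vstack([cv2.resize(w,(400,308)),cv2.resize(x,(400,290))[:,:]]) if False else cv2.resize(np.hstack([w,x]),None,fx=.668,fy=.668,interpolation=cv2.INTER_AREA))
E
```

```text
t: 5.25
position: [0.4852, 0.1374, 0.0061]
tcp_rot: [[0.026, 0.801, 0.598], [0.005, 0.598, -0.802], [-1.0, 0.024, 0.012]]
wrist_force: [-2.1, -0.6, 6.2]
gripper_width: 0.0582
1.6700119047619049
[258 217]
```

View pics/v5.png

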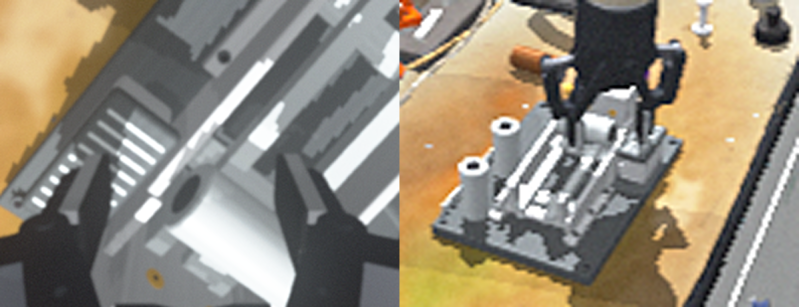

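The pin has rolled out of the saddle onto the rails and lies against the right-hand finger: its left bore is at (185,205) in the left panel, and the ejector is visible behind it. The side panel agrees. I now measure it, then lift slightly to unload the bar.

```bash
python3 - <<'E'
from h import *
s=observe();y=np.radians(-3.56);R=np.array([[np.cos(y),-np.sin(y),0],[np.sin(y),np.cos(y),0],[0,0,1]]);O=np.array([.5153,.1844,0])
print("pin left end stand",((plane("wrist",(251.8,273.5),.058,s)[0]-O)@R)*1000)
E
python3 -m pendant '[{"travel":[-0.1,0,0],"yaw":0},{"travel":[-0.1,0,0],"yaw":0},{"travel":[-0.1,0,0],"yaw":0},{"travel":[-0.1,0,0],"yaw":0},{"travel":[-0.1,0,0],"yaw":0},{"travel":[-0.1,0,0],"yaw":0},{"travel":[0,0,0],"yaw":0}]'; python3 st.py|head -4
python3 -m pendant '[{"travel":[0.011,0.064,-0.076],"yaw":0},{"travel":[0.011,0.064,-0.076],"yaw":0},{"travel":[0.011,0.064,-0.076],"yaw":0},{"travel":[0.011,0.064,-0.076],"yaw":0}]'; python3 st.py|head -4
```

```text
pin left end stand [-27.0939 -54.3609  58.    ]
t: 5.98
position: [0.4852, 0.1375, 0.0123]
tcp_rot: [[0.027, 0.801, 0.598], [0.005, 0.598, -0.802], [-1.0, 0.024, 0.012]]
wrist_force: [-1.6, -1.0, 3.3]
gripper_width: 0.0582
t 5.9833 F [-1.6109 -0.9867  3.3199] g 58.15949462448325 tilt [0.0267 0.0052]
C [  1.1184 -38.5907  54.1614]
F1 [-52.8652 -69.9175  52.5265]
mid [-28.1691 -48.9909  53.3196]
t: 6.32
position: [0.4857, 0.1415, 0.012]
tcp_rot: [[0.027, 0.801, 0.598], [0.005, 0.598, -0.802], [-1.0, 0.025, 0.012]]
wrist_force: [-1.2, -1.1, 2.8]
gripper_width: 0.0583
t 6.3167 F [-1.1627 -1.1251  2.7821] g 58.27177747156284 tilt [0.0271 0.0051]
C [  1.3941 -34.5218  53.7916]
F1 [-52.676  -65.9187  52.134 ]
mid [-27.9364 -44.9569  52.9369]
```

```bash
python3 -m pendant '[{"travel":[0.011,0.060,-0.079],"yaw":0},{"travel":[0.011,0.060,-0.079],"yaw":0},{"travel":[0.011,0.060,-0.079],"yaw":0},{"travel":[0.011,0.060,-0.079],"yaw":0},{"travel":[0.011,0.060,-0.079],"yaw":0},{"travel":[0.011,0.060,-0.079],"yaw":0},{"travel":[0.011,0.060,-0.079],"yaw":0},{"travel":[0.011,0.060,-0.079],"yaw":0}]'>/dev/null;  python3 st.py|head -3
python3 -m pendant '[{"travel":[0.011,0.060,-0.079],"yaw":0},{"travel":[0.011,0.060,-0.079],"yaw":0},{"travel":[0.011,0.060,-0.079],"yaw":0},{"travel":[0.011,0.060,-0.079],"yaw":0},{"travel":[0.011,0.060,-0.079],"yaw":0},{"travel":[0.011,0.060,-0.079],"yaw":0},{"travel":[0.011,0.060,-0.079],"yaw":0},{"travel":[0.011,0.060,-0.079],"yaw":0}]'>/dev/null; python3 st.py|head -3
python3 - <<'E'
from h import *
a=read_camera("wrist");b=cv2.imread("pics/w5.png");cv2.imwrite("pics/w6.png",a)
r=slice(250,305),slice(225,310)
print(np.abs(a[r].astype(int)-b[r]).mean())
t=b[255:292,232:290]   # pin left end from w5
m=cv2.matchTemplate(a[200:330,200:330],t,cv2.TM_CCOEFF_NORMED);_,v,_,l=cv2.minMaxLoc(m);print(v,l[0]+200-232,l[1]+200-255)
E
```

```text
t 6.9833 F [ 0.097  -2.0587  2.7859] g 58.16483149729447 tilt [0.0273 0.005 ]
C [  1.0809 -25.6094  52.7545]
F1 [-52.898  -56.9533  51.0915]
t 7.65 F [-0.3594 -1.6814  3.0937] g 58.07885116737726 tilt [0.0273 0.005 ]
C [  0.5994 -16.8521  51.8801]
F1 [-53.3109 -48.1456  50.2176]
34.08869875222816
0.8535980582237244 2 -6
```

```bash
cat > pin.py <<'E'
from h import *
a=read_camera("wrist");b=cv2.imread("pics/w5.png");t=b[255:292,232:290]
m=cv2.matchTemplate(a[200:330,200:330],t,cv2.TM_CCOEFF_NORMED);_,v,_,l=cv2.minMaxLoc(m);print("pin shift",round(v,2),l[0]+200-232,l[1]+200-255)
E
python3 -m pendant '[{"travel":[0.011,0.063,-0.077],"yaw":0},{"travel":[0.011,0.063,-0.077],"yaw":0},{"travel":[0.011,0.063,-0.077],"yaw":0},{"travel":[0.011,0.063,-0.077],"yaw":0},{"travel":[0.011,0.063,-0.077],"yaw":0},{"travel":[0.011,0.063,-0.077],"yaw":0},{"travel":[0.011,0.063,-0.077],"yaw":0},{"travel":[0.011,0.063,-0.077],"yaw":0}]'>/dev/null;  python3 st.py|head -3
python3 -m pendant '[{"travel":[0.011,0.063,-0.077],"yaw":0},{"travel":[0.011,0.063,-0.077],"yaw":0},{"travel":[0.011,0.063,-0.077],"yaw":0},{"travel":[0.011,0.063,-0.077],"yaw":0},{"travel":[0.011,0.063,-0.077],"yaw":0},{"travel":[0.011,0.063,-0.077],"yaw":0},{"travel":[0.011,0.063,-0.077],"yaw":0},{"travel":[0.011,0.063,-0.077],"yaw":0}]'>/dev/null; python3 st.py|head -3; python3 pin.py
python3 -m pendant '[{"travel":[0.011,0.063,-0.077],"yaw":0},{"travel":[0.011,0.063,-0.077],"yaw":0},{"travel":[0.011,0.063,-0.077],"yaw":0},{"travel":[0.011,0.063,-0.077],"yaw":0},{"travel":[0.011,0.063,-0.077],"yaw":0},{"travel":[0.011,0.063,-0.077],"yaw":0}]'>/dev/null; python3 st.py|head -3; python3 pin.py
```

```text
t 8.3667 F [ 0.896  -2.3529  4.1019] g 57.85182920547954 tilt [0.0272 0.005 ]
C [ 0.2996 -8.1323 50.9475]
F1 [-53.4403 -39.2748  49.3005]
t 9.0333 F [0.4571 0.9595 0.28  ] g 57.95547608255869 tilt [0.0275 0.0053]
C [ 0.3791  0.9986 50.0405]
F1 [-53.4477 -30.1957  48.3607]
pin shift 0.95 1 -5
t 9.5833 F [-0.1895 -0.8459  0.6513] g 57.87196011837663 tilt [0.0268 0.0051]
C [-0.0583  7.5866 48.9308]
F1 [-53.8206 -23.5574  47.295 ]
pin shift 0.95 2 -5
```

```bash

python3 -m pendant '[{"travel":[0.011,0.064,-0.076],"yaw":0},{"travel":[0.011,0.064,-0.076],"yaw":0},{"travel":[0.011,0.064,-0.076],"yaw":0},{"travel":[0.011,0.064,-0.076],"yaw":0},{"travel":[0.011,0.064,-0.076],"yaw":0},{"travel":[0.011,0.064,-0.076],"yaw":0},{"travel":[0.011,0.064,-0.076],"yaw":0},{"travel":[0.011,0.064,-0.076],"yaw":0}]'>/dev/null;  python3 st.py|head -3
python3 -m pendant '[{"travel":[0.011,0.064,-0.076],"yaw":0},{"travel":[0.011,0.064,-0.076],"yaw":0},{"travel":[0.011,0.064,-0.076],"yaw":0},{"travel":[0.011,0.064,-0.076],"yaw":0},{"travel":[0.011,0.064,-0.076],"yaw":0},{"travel":[0.011,0.064,-0.076],"yaw":0},{"travel":[0.011,0.064,-0.076],"yaw":0},{"travel":[0.011,0.064,-0.076],"yaw":0}]'>/dev/null; python3 st.py|head -3; python3 pin.py
python3 -m pendant '[{"travel":[0.011,0.064,-0.076],"yaw":0},{"travel":[0.011,0.064,-0.076],"yaw":0},{"travel":[0.011,0.064,-0.076],"yaw":0},{"travel":[0.011,0.064,-0.076],"yaw":0},{"travel":[0.011,0.064,-0.076],"yaw":0},{"travel":[0.011,0.064,-0.076],"yaw":0},{"travel":[0.011,0.064,-0.076],"yaw":0},{"travel":[0.011,0.064,-0.076],"yaw":0}]'>/dev/null; python3 st.py|head -3; python3 pin.py
```

```text
t 10.3 F [0.1851 1.1989 0.0441] g 58.09318481309652 tilt [0.0268 0.0052]
C [ 0.0021 16.5091 48.0138]
F1 [-53.9309 -14.7744  46.3719]
t 10.9667 F [-0.7993  0.4897 -0.8715] g 57.751273768783676 tilt [0.0268 0.0052]
C [-0.1552 25.2593 47.0943]
F1 [-53.8257  -5.8062  45.4628]
pin shift 0.95 3 -6
t 11.6833 F [-0.7967 -0.0856 -0.3793] g 57.86088068732949 tilt [0.0268 0.0052]
C [-0.086  34.1246 46.1619]
F1 [-53.8437   2.9945  44.527 ]
pin shift 0.95 2 -5
```

```bash

python3 -m pendant '[{"travel":[0.007,0.045,-0.053],"yaw":0},{"travel":[0.007,0.045,-0.053],"yaw":0},{"travel":[0.007,0.045,-0.053],"yaw":0},{"travel":[0.007,0.045,-0.053],"yaw":0},{"travel":[0.007,0.045,-0.053],"yaw":0},{"travel":[0.007,0.045,-0.053],"yaw":0},{"travel":[0.007,0.045,-0.053],"yaw":0},{"travel":[0.007,0.045,-0.053],"yaw":0}]'>/dev/null;  python3 st.py|head -3; python3 pin.py
python3 -m pendant '[{"travel":[0.007,0.045,-0.053],"yaw":0},{"travel":[0.007,0.045,-0.053],"yaw":0},{"travel":[0.007,0.045,-0.053],"yaw":0},{"travel":[0.007,0.045,-0.053],"yaw":0},{"travel":[0.007,0.045,-0.053],"yaw":0},{"travel":[0.007,0.045,-0.053],"yaw":0},{"travel":[0.007,0.045,-0.053],"yaw":0},{"travel":[0.007,0.045,-0.053],"yaw":0}]'>/dev/null; python3 st.py|head -3; python3 pin.py
python3 -m pendant '[{"travel":[0.005,0.032,-0.038],"yaw":0},{"travel":[0.005,0.032,-0.038],"yaw":0},{"travel":[0.005,0.032,-0.038],"yaw":0},{"travel":[0.005,0.032,-0.038],"yaw":0},{"travel":[0.005,0.032,-0.038],"yaw":0},{"travel":[0.005,0.032,-0.038],"yaw":0},{"travel":[0.005,0.032,-0.038],"yaw":0},{"travel":[0.005,0.032,-0.038],"yaw":0}]'>/dev/null; python3 st.py|head -3; python3 pin.py
```

```text
t 12.4 F [-0.0015 -0.2983 -0.1335] g 58.31568938146699 tilt [0.0269 0.0052]
C [ 0.1262 40.4753 45.61  ]
F1 [-53.9766   9.0482  43.959 ]
pin shift 0.93 1 -4
t 13.1167 F [ 0.015   0.2262 -0.5315] g 57.82507619192909 tilt [0.0269 0.0052]
C [-0.0196 46.5019 45.0033]
F1 [-53.7499  15.3949  43.3652]
pin shift 0.86 -3 1
t 13.8333 F [0.5322 0.4777 0.2985] g 58.23960499021062 tilt [0.0268 0.0052]
C [ 0.1058 51.0677 44.5832]
F1 [-53.9385  19.689   42.9368]
pin shift 0.86 -8 7
```

The pin stopped following when the finger face passed y ≈ 44 mm, which is where the stop should hold it. The template now drifts away from the finger. I give it a little more clearance and then lift.

```bash

python3 -m pendant '[{"travel":[0.007,0.064,-0.076],"yaw":0},{"travel":[0.007,0.064,-0.076],"yaw":0},{"travel":[0,0,0],"yaw":0},{"travel":[-0.3,0,0],"yaw":0},{"travel":[-0.3,0,0],"yaw":0},{"travel":[-0.3,0,0],"yaw":0},{"travel":[-0.3,0,0],"yaw":0},{"travel":[-0.3,0,0],"yaw":0}]';  python3 st.py|head -3
python3 -m pendant '[{"travel":[-0.4,0,0],"yaw":0},{"travel":[-0.4,0,0],"yaw":0},{"travel":[-0.5,0,0],"yaw":0},{"travel":[-0.6,0,0],"yaw":0},{"travel":[-0.8,0,0],"yaw":0},{"travel":[-1,0,0],"yaw":0},{"travel":[-1,0,0],"yaw":0},{"travel":[-1,0,0],"yaw":0}]'; python3 st.py|head -3
python3 -m pendant '[{"travel":[-1.5,0,0],"yaw":0},{"travel":[-1.5,0,0],"yaw":0},{"travel":[-1.5,0,0],"yaw":0},{"travel":[-1.5,0,0],"yaw":0},{"travel":[-1.5,-0.5,-1.5],"yaw":0},{"travel":[0,-0.5,-1.5],"yaw":0},{"travel":[0,0,0],"yaw":0},{"travel":[0,0,0],"yaw":0}]'
python3 - <<'E'
from h import *
s=observe();a=read_camera("wrist");b=read_camera("side");t=read_camera("top")
for n,i in(("w9",a),("s9",b),("t9",t)): cv2.imwrite(f"pics/{n}.png",i)
y=np.radians(-3.56);R=np.array([[np.cos(y),-np.sin(y),0],[np.sin(y),np.cos(y),0],[0,0,1]]);O=np.array([.5153,.1844,0])
q=proj("wrist",O+np.array([0,31,49])/1000@R.T,s)[0].astype(int);p=proj("side",O+np.array([0,-10,49])/1000@R.T)[0].astype(int);print(q,p)
x0=int(np.clip(q[0]-85,0,342));y0=int(np.clip(q[1]-75,0,234))
w=cv2.resize(a[y0:y0+150,x0:x0+170],(510,450),interpolation=cv2.INTER_CUBIC)
v=cv2.resize(b[p[1]-50:p[1]+50,p[0]-32:p[0]+32],(288,450),interpolation=cv2.INTER_CUBIC)
for r in((-21,43,49),(21,43,49),(0,31,62)):
    z=(proj("wrist",O+np.array(r)/1000@R.T,s)[0]-[x0,y0])*3;cv2.drawMarker(w,tuple(z.astype(int)),(0,0,255),0,8,1)
cv2.imwrite("pics/v9.png",np.hstack([w,v]))
E
```

```text
t: 14.55
position: [0.4892, 0.2291, 0.0186]
tcp_rot: [[0.026, 0.801, 0.598], [0.005, 0.598, -0.802], [-1.0, 0.024, 0.012]]
wrist_force: [0.3, 0.6, -1.1]
gripper_width: 0.0578
t 14.55 F [ 0.2723  0.5699 -1.1027] g 57.80066196984648 tilt [0.0261 0.0049]
C [-0.7772 53.0148 60.424 ]
F1 [-54.4855  21.9152  58.8358]
t: 15.22
position: [0.4869, 0.2285, 0.081]
tcp_rot: [[0.025, 0.801, 0.598], [0.005, 0.598, -0.802], [-1.0, 0.023, 0.011]]
wrist_force: [0.3, -0.2, -0.1]
gripper_width: 0.058
t 15.2167 F [ 0.3131 -0.2436 -0.144 ] g 58.01092258388826 tilt [0.0252 0.0045]
C [ -2.8312  52.3286 122.7625]
F1 [-56.7053  21.0993 121.2322]
t: 15.88
position: [0.4601, 0.2471, 0.1691]
tcp_rot: [[0.033, 0.802, 0.597], [0.008, 0.597, -0.802], [-0.999, 0.031, 0.013]]
wrist_force: [0.6, 0.4, 0.0]
gripper_width: 0.058
[275 228] [246 222]
```

View pics/v9.png

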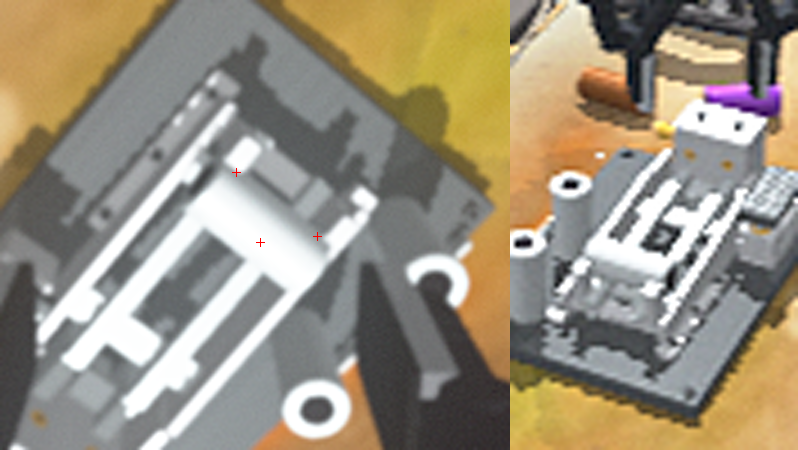

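The pin lies square against both horns: its centre is near (255,235) and the horns are at about (242,150) and (345,215). The rails behind it are empty, both done pins are standing, the bar is back up and the hand is clear.

```bash
python3 -m pendant '[{"travel":[0,0,0],"yaw":0},{"travel":[0,0,0],"yaw":0},{"travel":[0,0,0],"yaw":0}]'; python3 - <<'E'
from h import *
b=cv2.imread("pics/s9.png");c=read_camera("side");r=slice(172,272),slice(214,278)
print("diff",np.abs(b[r].astype(int)-c[r]).mean(), observe()["wrist_force"])
print(close_job())
E
```

```text
t: 16.28
position: [0.4606, 0.2456, 0.1671]
tcp_rot: [[0.03, 0.803, 0.595], [0.006, 0.596, -0.803], [-1.0, 0.028, 0.013]]
wrist_force: [0.3, 0.2, -0.4]
gripper_width: 0.0579
diff 3.1997916666666666 [ 0.7792 -0.0882  0.321 ]
the job is handed in; nothing more can be done
None
```

The job is done and handed in at about 16.3 s: the pin rests against both horns of the end stop and the hand is clear.

One finger pressed the bar fully down, at up to about 10 N. The other trapped the pin as it popped out, about 20 mm below the saddle. I then eased the pin down the rails at no more than about 13 mm/s. The finger stayed in front of it, passed through the gap in the fork, and lifted away.

**Last checks:**
- **Pin:** in the final wrist and side views it lies square against both horns. During the move it stayed against the finger until the finger's face was between y = 40 and 47 mm, which fits the stop's 44 mm.
- **Rest of the scene:** the bar is back up, both done pins are standing, and the wrist force is about zero. I did not compare the other objects on the worktop with their starting places.
- **Stillness:** two side views 0.4 s apart differed by 3.2 grey levels on average. I took that for camera noise and the hand's slight movement, and did not look further.

**What disagreed:**
- **Fingertips:** they sit about 41 mm behind the reported TCP, not at it as the text says. Two cameras and the contact with the bar confirmed this.
- **Descent:** going down quickly shifted the hand about 8 mm sideways and tilted the tool about 1.5°. I corrected the shift before pressing, but the tilt could not be undone. It put the front finger about 1.5 mm higher than planned, which did no harm.

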